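Put the dial bore gauge away in its spring clips

ROBOT

A 6-joint arm with a two-finger parallel gripper is mounted at the origin on the work surface. World frame = base frame: x ahead of the robot, y to its left, z up, the work surface at z = 0. Lengths are in m, angles in rad, forces in N, time in s.
With the tool pointing down it reaches from about 0.3 to 0.875 m from the base axis. Payload 6.4 kg.
Tool frame: the origin (TCP) lies at the very end of the fingers, on their centre line; the grasp point (between the pads) lies 19 mm behind it; z points along the fingers, y is the line along which they close (so a half turn about z gives the same grasp; the last joint's range is limited). The gripper opens to 85 mm and grips with 20 to 120 N. Pads are 22 mm wide; open, the fingers measure 114 mm over their backs; the gripper's body (76 mm by 85 mm) begins 54 mm behind the grasp point. The pads swing forward as they close: fully open they stand 13 mm farther back than shut.
Start: joints at [-1.537, 0.181, 1.607, -0, 1.354, -0.206], TCP at [0.137, -0.559, 0.231] pointing down, gripper open.
Joint ranges: [-2.99, 2.99], [-0.89, 2.07], [0.3, 2.58], [-1.14, 4.28], [0, 2.63], [-3.12, 3.12]. Speed limits (rad/s): [2.57, 2.57, 3.01, 3.14, 3.14, 3.14].

INTERFACE

Orientations are given as a unit quaternion [w, x, y, z].
In Python, from bench import ctrl gives the robot as it stands.
- The arm moves only by the tool jog_arm, never from a script. Its argument "series" is a list that holds one entry, the list of rows, each a list of 7 numbers: the shift along the tool's x, y, z in mm, then the turn, a rotation vector about the tool's x, y, z in rad, then the finger opening in mm, from 0 to 85.4. In form: [[[tx, ty, tz, rx, ry, rz, gripper], ...]]. A call has exactly 10 rows; each row shifts and turns the commanded pose from where the row before left it, along the tool's axes as they then stand; what a row does not reach is not made up. A row lasts 1/10 s, in which the tool goes at most 50 mm and 8.59 degrees, less where a joint would pass 70% of its speed; a pose out of reach is approached as far as the arm can. A call with a gripper value outside its range is refused whole. The fingers move at their own pace and stop on an object; the grip force is fixed at half the most. Time passes only in rows, so rows that do not move let the fingers close, or fill a call up. It gives the time, the measured TCP pose, the force, the opening and the grip force at its end, in the units of the state.
- ctrl.get_obs(): the state, without advancing time (a new reading comes with each control period).
- ctrl.camera(name): name is "scene" or "top" or "wrist"; returns a dict with "frame" (384x512x3 uint8, blue, green, red), "z_map" (384x512 float32, m along the optical axis (not along the pixel's ray), 0 where there is no reading), "fx", "fy", "cx", "cy" (pixels), "xyz" and "rotation" of the camera in the world. Camera axes: x right, y down, z forward; pixel columns grow to the right and rows downward; lengths in m; the calibration is good to about 2 mm. A picture is of the moment at which its call begins.
- ctrl.hand_in(): hands the job in; it is judged then, once.
The state is a dict: "time_s": time; "q": joint angles; "dq": joint speeds; "joint_efforts": joint torques, N m; "eef_pos": TCP position; "eef_rot": TCP orientation; "wrist_force": force on the tool from outside, world axes, zero at the start; "torque": the same for the moment, N m; "opening": opening from 0.0 (shut) to 1.0 (fully open); "grasp_force": force on a finger pad.
Only numpy, scipy, OpenCV 4.12 (cv2) and the standard library are available. Lean on these libraries where they do the work, as an engineer would, in place of code of your own. Each camera call takes 0.05 s, during which the arm holds its last target. There are 200 camera calls.

TASK

Put the dial bore gauge away in its rack: lay its tube over the two spring clips, dial face up and above the cork pad, and press it down until both clips have snapped fully round the tube, then let go. The clips stand on sprung posts and give way under your push, so keep pressing until you feel the snap, but gently: it is a measuring instrument and must never be forced. Leave the setting ring and the wooden core print where they are.

Things in the scene. Friction and masses are not known exactly. Their poses are not given: they have to be found in the camera images.
- gauge: dial bore gauge, 0.22 to 0.37 kg, 265 mm long, loose on the bench, dial face up. Steel tube, 16 mm diameter, along its x, axis 13 mm above its underside. Origin: on the underside below the middle of the black ribbed sleeve (24 mm diameter, 56 mm long), the place to hold it. Dial at +x, measuring head with a 54 mm crossbar (along y) at -x. z is up while the dial faces up
- gauge_dial (a point): centre of the gauge's round dial (54 mm diameter, 26 mm thick, white face up), on the tube's axis line, 118 mm from the sleeve's middle along the gauge's +x
- tube_dial (a point): point on the axis of the gauge's bare tube, 60 mm from the sleeve's middle towards the dial: belongs in the clip nearer the cork pad. The tube is bare from 28 to 91 mm on this side
- tube_head (a point): point on the axis of the gauge's bare tube, 60 mm from the sleeve's middle towards the measuring head: belongs in the other clip. The tube is bare from 28 to 96 mm on this side
- rack: fixed rack: brown board 320 x 120 x 12 mm, origin under its middle, x along its length towards the cork pad. On its middle line two posts, sprung to spare the gauge from knocks, 120 mm apart along x, each bearing an upward-open clip with two spring-steel fingers, 16 mm wide along x. Nothing stands between the posts; all else on the board is under 26 mm high
- cork_pad (a point): middle of the top of the round cork pad (68 mm diameter) on the rack's board, 118 mm from its middle along the rack's +x, 16 mm above the bench; the dial belongs above it, without touching it
- seat_dial (a point): clip nearer the cork pad: point where the tube's axis lies once the clip has snapped round it. 60 mm above the bench unloaded, and sinks with the clip. x as the rack's x, z up. The mouth is 30 mm wide 15 mm above this point and narrows to a 12 mm throat 5 mm above it, so the tube first touches about 12 mm above this point; its fingers are pushed apart sideways against springs
- seat_head (a point): the same point of the other, equal clip, 120 mm from the first towards the rack's -x, farther from the cork pad
- clip_dial (a joint): how far the clip nearer the cork pad has sunk on its sprung post: 0 unloaded, grows downward, to 0.022 m at the stop; spring about 0.65 N per mm. To pass the throat takes roughly 7 to 11 N on each clip, by which time it has sunk 10 mm or more; at the snap it springs up round the tube and the push drops by a quarter or more
- clip_head (a joint): the same for the other clip
- setting_ring: steel setting ring, 40 mm outside, 22 mm inside, 12 mm high, lying loose on the rack's board near a corner of the end away from the cork pad; origin under its centre. Leave it there
- core_print: small turned wooden plug, 38 mm diameter, 34 mm high, standing loose on the bench beside the gauge; origin under its centre. Leave it there

How it is judged:
By the outcome, as a careful person would: the job done as asked, in the order asked, and still so for the second after the job is handed in, with the robot touching nothing.
It also fails if it takes over 58 s, if anything falls off the work surface, if the arm or the gripper's body presses on something with over 40 N, if the wrist force passes 120 N, or if a joint passes its speed limit or range.

## Working session

There is one attempt and no reset: what is moved stays moved. The work goes in short steps, Python scripts to look and compute and a tool call to move; the robot and the scene stay as the last step left them, time stands still between calls to the robot, and variables do not carry over. Pictures are saved under pics/ and viewed, at most 10 in all, crops included, and the job is handed in when it is done.

Besides the shell and the picture viewer there is one more tool, called after "Request:" as name([rows], argument=value, ...), one row to a line, values as JSON. jog_arm: Moves the arm, as the interface text tells. Its arguments: {"type":"object","properties":{"series":{"type":"array"}},"required":["series"]}

```bash
ls; mkdir -p pics
python3 - <<'E'
from bench import ctrl
import cv2,numpy as np
o=ctrl.get_obs();print(o)
a=ctrl.camera("top");b=ctrl.camera("scene")
for n,c in(("top",a),("scene",b)):
    np.savez(n+".npz",**c);cv2.imwrite(f"pics/{n}0.png",c["frame"]);print(n,c["xyz"],c["rotation"],c["fx"],c["cx"],c["cy"])
E
```

```text
pics
{'time_s': 0.0, 'q': array([-1.53733123e+00,  1.81537431e-01,  1.60800701e+00, -1.00497176e-05,
        1.35378964e+00, -2.06304164e-01]), 'dq': array([ 0.00218041, -0.0001105 , -0.00114755,  0.00035698, -0.00265181,
       -0.00056016]), 'joint_efforts': array([ 3.09126581e-04, -4.44875801e+01, -3.51331866e+01, -3.00874472e-04,
        9.26198554e-03,  4.43419850e-06]), 'eef_pos': array([ 0.13654293, -0.55798723,  0.23038666]), 'eef_rot': array([-8.67889303e-04,  9.92821934e-01,  1.19598699e-01,  7.02654231e-05]), 'wrist_force': array([-0.01957453,  0.60316434,  0.44518452]), 'torque': array([-0.01885988, -0.00041417, -0.00247138]), 'grasp_force': 0.0, 'opening': 0.9997730476754549}
top [ 0.38800982 -0.00752398  0.81365967] [ 0.07657989 -0.69426857  0.71276536 -0.06397038] 351.2135096694881 253.1516144101092 191.84304174987338
scene [1.06634346 0.2902572  0.79757158] [-0.17021959  0.48309848  0.80641892 -0.29551596] 401.6946076282259 255.73366961533333 185.48496021056823
```

View pics/top0.png

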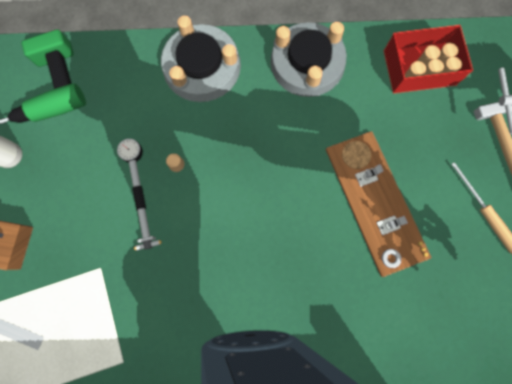

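View pics/scene0.png

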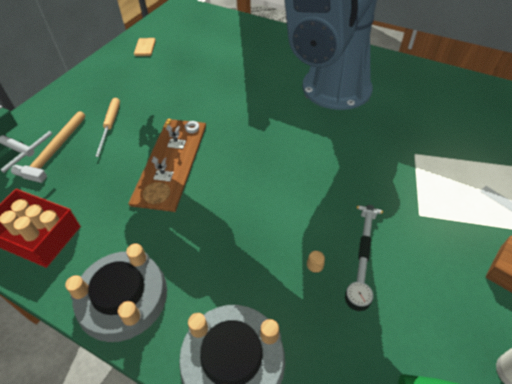

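The top view shows the gauge on the left: dial (129,150), sleeve (139,197), head (146,243). The core print is at (175,162). On the rack the cork pad is at (357,153), the clips at (369,176) and (391,225), and the ring at (391,259).

```bash
cat > h.py <<'E'
import numpy as np,cv2
from scipy.spatial.transform import Rotation as R
def Rq(q): return R.from_quat(np.asarray(q)[[1,2,3,0]])
def cloud(c):
    z=c["z_map"];v,u=np.mgrid[:z.shape[0],:z.shape[1]]
    p=np.stack([(u-c["cx"])/c["fx"]*z,(v-c["cy"])/c["fy"]*z,z],-1)
    M=c["rotation"]; M=np.array(M)
    r=R.from_matrix(M) if M.shape==(3,3) else Rq(M)
    P=r.apply(p.reshape(-1,3)).reshape(p.shape)+c["xyz"]; P[z==0]=np.nan
    return P
def crop(c,P,u0,u1,v0,v1,s,name):
    cv2.imwrite(name,cv2.resize(c["frame"][v0:v1,u0:u1],None,fx=s,fy=s,interpolation=cv2.INTER_CUBIC))
E
python3 - <<'E'
from h import *
np.set_printoptions(precision=4,suppress=True)
c=dict(np.load("top.npz"));P=cloud(c)
for n,(u,v) in dict(dial=(129,150),sleeve=(139,197),head=(146,243),core=(175,162),cork=(357,153),clipd=(369,176),cliph=(391,225),ring=(391,259),bench=(280,200),bench2=(110,200),b3=(330,220)).items(): print(n,P[v,u])
def axis(m,n):
    q=P[m];q=q[~np.isnan(q[:,0])];mu=q.mean(0);w,V=np.linalg.eigh(np.cov(q[:,:2].T));print(n,len(q),mu,V[:,1],q[:,2].min(),q[:,2].max());return q
S=np.zeros(P.shape[:2],bool);S[130:255,110:163]=1
axis(S&(P[...,2]>.008)&(P[...,2]<.05),"gauge")
# tube/sleeve/dial by position
d=S&(P[...,2]>.019);
n,l,st,ce=cv2.connectedComponentsWithStats(d.astype(np.uint8))
for i in range(1,n):
    if st[i,4]>8: q=axis(l==i,"part>19mm %s"%ce[i])
B=np.zeros_like(S);B[128:280,320:435]=1
q=axis(B&(P[...,2]>.007)&(P[...,2]<.016),"board")
m=(B&(P[...,2]>.007)).astype(np.uint8)
n,l,st,ce=cv2.connectedComponentsWithStats(m);i=1+st[1:,4].argmax()
print(cv2.minAreaRect(P[l==i][:,:2].astype(np.float32)*1000))
hi=B&(P[...,2]>.035);n,l,st,ce=cv2.connectedComponentsWithStats(hi.astype(np.uint8))
for i in range(1,n):
    if st[i,4]>4: axis(l==i,"clip %s"%ce[i])
E
```

```text
dial [0.6554 0.2945 0.0284]
sleeve [0.5425 0.2671 0.0258]
head [0.4375 0.2486 0.0215]
core [0.6209 0.1835 0.0348]
cork [ 0.6356 -0.2421  0.0156]
clipd [ 0.5689 -0.2514  0.0584]
cliph [ 0.4602 -0.2894  0.056 ]
ring [ 0.3889 -0.298   0.0121]
bench [ 0.5311 -0.0576 -0.0004]
bench2 [0.5421 0.3447 0.0009]
b3 [ 0.4807 -0.1711  0.0008]
gauge 1289 [0.564  0.2736 0.0218] [-0.9764 -0.2158] 0.008086159134371163 0.030602348040215333
part>19mm [135.137  181.3426] 934 [0.5816 0.2786 0.024 ] [-0.9765 -0.2155] 0.019002344114733893 0.030602348040215333
board 6166 [ 0.5137 -0.2804  0.0122] [-0.9407 -0.3391] 0.007021900349188481 0.015996330048436147
((522.1309204101562, -279.3724365234375), (320.3374328613281, 120.99348449707031), 19.058673858642578)
clip [373.8712 171.053 ] 132 [ 0.5788 -0.2617  0.0622] [-0.3326  0.9431] 0.04615506234582811 0.07763199249406294
clip [397.3357 221.7643] 140 [ 0.4661 -0.3011  0.0623] [-0.316   0.9488] 0.046734825988879014 0.0770956900935792
```

```bash
cat >> h.py <<'E'
def delta(o,pos,yaw):
    r=Rq(o["eef_rot"]);t=R.from_euler("z",yaw)*R.from_rotvec([np.pi,0,0])
    d=r.inv().apply(np.array(pos)-o["eef_pos"])*1000
    print("shift mm",d.round(1),"turn",(r.inv()*t).as_rotvec().round(4),"yaw now",np.degrees(np.arctan2(*r.as_matrix()[:2,0][::-1])).round(2),"pos",o["eef_pos"].round(4))
E
python3 - <<'E'
from h import *
from bench import ctrl
delta(ctrl.get_obs(),[.522,-.280,.25],np.radians(19.1))
E
```

```text
shift mm [ 440.5 -178.6  -19.1] turn [-0.0016 -0.0004 -0.0936] yaw now 13.74 pos [ 0.1365 -0.558   0.2305]
```

Request:
jog_arm([
  [[40, -16, -2, 0, 0, -0.01, 85], [40, -16, -2, 0, 0, -0.01, 85], [44, -18, -2, 0, 0, -0.01, 85], [46, -19, -2, 0, 0, -0.01, 85], [46, -19, -2, 0, 0, -0.01, 85], [46, -19, -2, 0, 0, -0.01, 85], [46, -19, -2, 0, 0, -0.01, 85], [46, -19, -2, 0, 0, -0.01, 85], [46, -18, -2, 0, 0, -0.01, 85], [40, -12, -1, 0, 0, 0, 85]],
])

```text
time_s: 1.1
eef_pos: [0.511, -0.2645, 0.2502]
eef_rot: [-0.0, 0.986, 0.165, -0.0]
wrist_force: [0.2, -1.5, -0.5]
opening: 0.997
grasp_force: 0.0
```

Run:
```python
from h import *
from bench import ctrl
ctrl.camera("wrist")
c=ctrl.camera("wrist");np.savez("wr.npz",**c);cv2.imwrite("pics/wr.png",c["frame"])
o=ctrl.get_obs();delta(o,[.5425,.267,.25],np.radians(12.5));print(o["dq"].round(3),c["xyz"],c["rotation"])
```

```text
shift mm [ 202.6 -490.7    0.7] turn [-0.0009 -0.0013  0.1172] yaw now 19.21 pos [ 0.5127 -0.2631  0.25  ]
[-0.076 -0.018  0.038 -0.046  0.005 -0.06 ] [ 0.58955646 -0.23552289  0.39269204] [ 0.12541865  0.80510791 -0.57266392 -0.0901524 ]
```

View pics/wr.png

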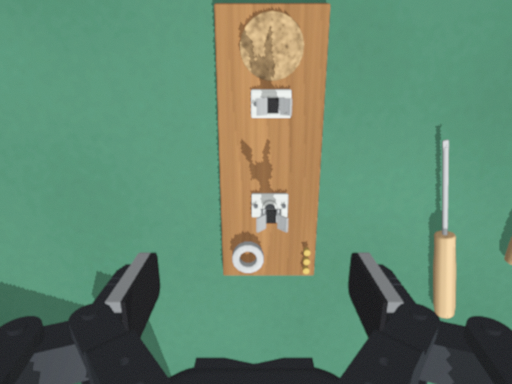

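The wrist view shows the rack upright: cork at (271,45), clips at (271,103) and (270,210), ring at (248,257). Next I'll measure it and move to the gauge.

```bash
cat >> h.py <<'E'
def rack(c):
    P=cloud(c);Z=P[...,2];m=((Z>.007)&(Z<.09)&(np.hypot(P[...,0]-.522,P[...,1]+.28)<.19)).astype(np.uint8)
    n,l,st,ce=cv2.connectedComponentsWithStats(m);i=1+st[1:,4].argmax();q=P[l==i]
    b=q[q[:,2]<.016];print("board z",np.median(b[:,2]),cv2.minAreaRect(b[:,:2].astype(np.float32)*1000))
    k=q[q[:,2]>.035];e=np.array([.945,.327]);s=(k[:,:2]-[.522,-.28])@e
    for g in(s>0,s<0):
        t=k[g];a=t[:,:2]@[-.327,.945];print("clip",t.mean(0),t[:,2].max(),"lat mid",(a.min()+a.max())/2-np.array([.522,-.28])@[-.327,.945],a.max()-a.min(),"along mid",(s[g].min()+s[g].max())/2,np.ptp(s[g]))
def gauge(c,c0=(.5425,.267),tol=.2,zmin=.008,zmax=.06):
    P=cloud(c);Z=P[...,2];m=((Z>zmin)&(Z<zmax)&(np.hypot(P[...,0]-c0[0],P[...,1]-c0[1])<tol)).astype(np.uint8)
    n,l,st,ce=cv2.connectedComponentsWithStats(m);i=1+st[1:,4].argmax();q=P[l==i]
    e=np.array([.9764,.2158])
    for _ in range(4):
        f=np.array([-e[1],e[0]]);s=(q[:,:2]-c0)@e;a=(q[:,:2]-c0)@f
        ss=np.arange(-.09,.085,.006);mid=np.array([[x,(a[w].min()+a[w].max())/2,np.ptp(a[w]),q[w,2].max()] for x in ss if (w:=abs(s-x)<.003).sum()>2])
        p=np.polyfit(mid[:,0],mid[:,1],1);e=e+p[0]*f;e/=np.linalg.norm(e)
    f=np.array([-e[1],e[0]]);print("yaw",np.degrees(np.arctan2(e[1],e[0])),"lat",p[1]);print(mid.round(4).tolist())
    print("ends",s.min(),s.max());d=q[s>.095];sd=(d[:,:2]-c0)@e;ad=(d[:,:2]-c0)@f;print("dial mid",(sd.min()+sd.max())/2,np.ptp(sd),(ad.min()+ad.max())/2,np.median(d[:,2]))
E
python3 -c "
from h import *
rack(dict(np.load('wr.npz')));rack(dict(np.load('top.npz')))
gauge(dict(np.load('top.npz')))"
```

```text
board z 0.01170267707346656 ((520.5658569335938, -278.5472412109375), (320.84478759765625, 120.25341796875), 19.157108306884766)
clip [ 0.57793187 -0.25906015  0.06332768] 0.07575404910978528 lat mid 0.0018464655465146862 0.03290509373725237 along mid 0.05933463331199283 0.01599068865303952
clip [ 0.46546174 -0.2980569   0.06173211] 0.07670784528259161 lat mid 0.0015303538091685498 0.03279831990421356 along mid -0.06070612212136362 0.016944819720525903
board z 0.012065158613426885 ((522.1309204101562, -279.3724365234375), (320.3374328613281, 120.99348449707031), 19.058673858642578)
clip [ 0.57877137 -0.26173555  0.06224121] 0.07763199249406294 lat mid 0.0001594651745761011 0.03216094616614262 along mid 0.05993878188386445 0.01562465385556313
clip [ 0.46614241 -0.30106147  0.06229542] 0.0770956900935792 lat mid 0.0003496057293933541 0.032951408210374566 along mid -0.05970852324299238 0.015955663464194955
yaw 12.597268469199236 lat 0.002957704320031747
[[-0.09, 0.0028, 0.0144, 0.0222], [-0.084, 0.0025, 0.0138, 0.0231], [-0.078, 0.004, 0.0158, 0.0238], [-0.072, 0.0018, 0.0121, 0.0221], 
[... 296 characters left out ...]
.0284], [-0.012, 0.0026, 0.0232, 0.0273], [-0.006, 0.0027, 0.0194, 0.0271], [0.0, 0.0042, 0.0243, 0.0274], [0.006, 0.0029, 0.0216, 0.0269], [0.012, 0.0026, 0.0204, 0.0261], [0.018, 0.0024, 0.0209, 0.0265], [0.024, 0.0026, 0.0202, 0.0267], [0.03, 0.0033, 0.0226, 0.025], [0.036, 0.004, 0.0156, 0.0232], [0.042, 0.0033, 0.0133, 0.0218], [0.048, 0.0025, 0.0133, 0.0223], [0.054, 0.0034, 0.0143, 0.0221], [0.06, 0.0019, 0.0134, 0.0244], [0.066, 0.0036, 0.0146, 0.0228], [0.072, 0.0027, 0.0134, 0.0243], [0.078, 0.0032, 0.0152, 0.0217], [0.084, 0.0024, 0.0136, 0.0236]]
ends -0.11740143257121305 0.14722005170556168
dial mid 0.12113408243732621 0.05217193853275813 0.00254875009012555 0.026467831209786852
```

Request:
jog_arm([
  [[18, -42, 0, 0, 0, 0.012, 85], [17, -42, 0, 0, 0, 0.012, 85], [17, -42, 0, 0, 0, 0.012, 85], [17, -42, 0, 0, 0, 0.012, 85], [17, -42, 0, 0, 0, 0.012, 85], [17, -42, 0, 0, 0, 0.012, 85], [17, -42, 0, 0, 0, 0.012, 85], [17, -42, 0, 0, 0, 0.012, 85], [17, -42, 0, 0, 0, 0.012, 85], [14, -42, 0, 0, 0, 0.01, 85]],
])

```text
time_s: 2.2
eef_pos: [0.5566, 0.1842, 0.2499]
eef_rot: [0.0, 0.994, 0.105, -0.0]
wrist_force: [0.9, -0.4, 0.6]
opening: 0.992
grasp_force: 0.0
```

Run:
```python
from h import *
from bench import ctrl
ctrl.camera("wrist");ctrl.camera("wrist")
c=ctrl.camera("wrist");np.savez("wg.npz",**c);cv2.imwrite("pics/wg.png",c["frame"])
o=ctrl.get_obs();delta(o,[.5425,.267,.25],np.radians(12.5));gauge(c)
```

```text
shift mm [  4.2 -83.   -0.4] turn [-0.0001  0.0012 -0.0025] yaw now 12.35 pos [0.5561 0.185  0.2496]
yaw 12.584523575740409 lat 0.005030156833430286
[[-0.09, 0.0049, 0.0147, 0.0219], [-0.084, 0.0054, 0.0159, 0.0217], [-0.078, 0.0053, 0.0148, 0.0219], [-0.072, 0.005, 0.0144, 0.0219], [-0.066, 0.0052, 0.0155, 0.0219], [-0.06, 0.0052, 0.0151, 0.0215], [-0.054, 0.0049, 0.0143, 0.022], [-0.048, 0.0054, 0.0156, 0.0222], [-0.042, 0.0051, 0.0153, 0.0228], [-0.036, 0.0048, 0.014, 0.0218], [-0.03, 0.0053, 0.0154, 0.0217], [-0.024, 0.0044, 0.0212, 0.0256], [-0.018, 0.0046, 0.023, 0.0259], [-0.012, 0.005, 0.023, 0.0261], [-0.006, 0.0054, 0.0235, 0.0261], [0.0, 0.0042, 0.022, 0.027], [0.006, 0.0049, 0.0232, 0.026], [0.012, 0.0054, 0.0238, 0.0256], [0.018, 0.0044, 0.0216, 0.0263], [0.024, 0.0046, 0.0226, 0.0263], [0.03, 0.0051, 0.0216, 0.0256], [0.036, 0.0048, 0.0143, 0.0214], [0.042, 0.0054, 0.0159, 0.022], [0.048, 0.0049, 0.0147, 0.0217], [0.054, 0.0051, 0.0155, 0.0223], [0.06, 0.0049, 0.0149, 0.0225], [0.066, 0.0053, 0.0156, 0.0226], [0.072, 0.0051, 0.0154, 0.0217], [0.078, 0.0054, 0.0157, 0.0217], [0.084, 0.0053, 0.0153, 0.0222]]
ends -0.11870211709097495 0.14518328548105255
dial mid 0.12010677694385481 0.050153017073876954 0.005195321633941149 0.0263015243589641
```

View pics/wg.png

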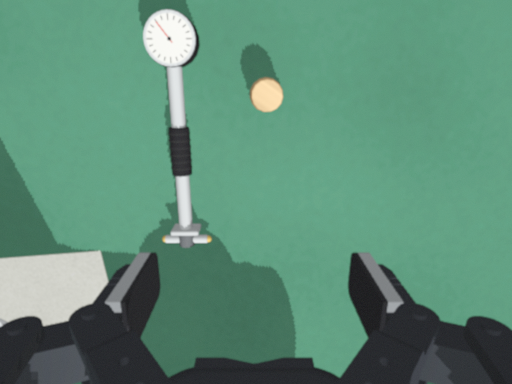

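The wrist view shows the gauge clear of everything: dial (170,38), sleeve (180,150), head (186,235), core print (267,95). Its sizes and heights match the description. I'll move over the sleeve and descend.

Request:
jog_arm([
  [[1, -17, 10, 0, 0, -0.004, 85], [1, -20, 20, 0, 0, 0, 85], [1, -20, 25, 0, 0, 0, 85], [1, -20, 25, 0, 0, 0, 85], [1, -10, 25, 0, 0, 0, 85], [1, 0, 25, 0, 0, 0, 85], [0.7, 0, 25, 0, 0, 0, 85], [0, 0, 20, 0, 0, 0, 85], [0, 0, 15, 0, 0, 0, 85], [0, 0, 0, 0, 0, 0, 85]],
])

```text
time_s: 3.35
eef_pos: [0.5427, 0.2681, 0.0574]
eef_rot: [0.0, 0.994, 0.107, -0.003]
wrist_force: [-0.7, -0.1, -0.4]
opening: 0.997
grasp_force: 0.0
```

Run:
```python
from h import *
from bench import ctrl
ctrl.camera("wrist")
o=ctrl.get_obs();delta(o,[.5441,.2714,.003],np.radians(12.6));print(o["wrist_force"])
```

```text
shift mm [ 0.9 -2.7 56.1] turn [ 0.0002  0.0026 -0.0051] yaw now 12.31 pos [0.5439 0.2686 0.0592]
[0.29229365 0.09538918 0.35054693]
```

Request:
jog_arm([
  [[0, -2, 8, 0, 0, -0.003, 85], [0, 0, 10, 0, 0, 0, 85], [0, 0, 10, 0, 0, 0, 85], [0, 0, 10, 0, 0, 0, 85], [0, 0, 8, 0, 0, 0, 85], [0, 0, 6, 0, 0, 0, 85], [0, 0, 4, 0, 0, 0, 60], [0, 0, 0, 0, 0, 0, 45], [0, 0, 0, 0, 0, 0, 38], [0, 0, 0, 0, 0, 0, 34]],
])

```text
time_s: 4.4
eef_pos: [0.5447, 0.2715, 0.0048]
eef_rot: [-0.0, 0.994, 0.109, 0.0]
wrist_force: [0.0, 0.3, -0.0]
opening: 0.399
grasp_force: 0.0
```

Request:
jog_arm([
  [[0, 0, 0, 0, 0, 0, 30], [0, 0, 0, 0, 0, 0, 27], [0, 0, 0, 0, 0, 0, 24], [0, 0, 0, 0, 0, 0, 20], [0, 0, 0, 0, 0, 0, 10], [0, 0, 0, 0, 0, 0, 0], [0, 0, 0, 0, 0, 0, 0], [0, 0, 0, 0, 0, 0, 0], [0, 0, 0, 0, 0, 0, 0], [0, 0, 0, 0, 0, 0, 0]],
])

```text
time_s: 5.4
eef_pos: [0.5445, 0.2719, 0.005]
eef_rot: [-0.0, 0.994, 0.109, 0.0]
wrist_force: [-2.1, 2.1, 5.6]
opening: 0.254
grasp_force: 58.7
```

Run:
```python
from h import *
from bench import ctrl
o=ctrl.get_obs();delta(o,[.5441,.2714,.1],np.radians(12.6));print(o["wrist_force"],o["opening"]*85.4,o["grasp_force"])
```

```text
shift mm [ -0.4   0.4 -95. ] turn [-0.0005 -0.0007 -0.0009] yaw now 12.55 pos [0.5445 0.2719 0.005 ]
[-2.14967561  2.08553179  5.638432  ] 21.704812148633323 58.74716520309448
```

The opening of 21.7 mm is under the 24 mm sleeve and there is an upward force, so the grip may be high on it. I'll re-grip a little lower.

Request:
jog_arm([
  [[0, 0, 0, 0, 0, 0, 40], [0, 0, 0, 0, 0, 0, 40], [0, 0, 0, 0, 0, 0, 40], [0, 0, 2, 0, 0, 0, 40], [0, 0, 2, 0, 0, 0, 40], [0, 0, 0, 0, 0, 0, 30], [0, 0, 0, 0, 0, 0, 24], [0, 0, 0, 0, 0, 0, 0], [0, 0, 0, 0, 0, 0, 0], [0, 0, 0, 0, 0, 0, 0]],
])

```text
time_s: 6.4
eef_pos: [0.5443, 0.2715, 0.0004]
eef_rot: [-0.0, 0.994, 0.109, 0.0]
wrist_force: [-1.1, 1.0, 2.7]
opening: 0.263
grasp_force: 58.8
```

Run:
```python
from h import *
from bench import ctrl
c=ctrl.camera("wrist");c=ctrl.camera("wrist")
o=ctrl.get_obs();delta(o,[.5441,.2714,.1],np.radians(12.6));print(o["wrist_force"],o["opening"]*85.4,o["grasp_force"])
```

```text
shift mm [ -0.2   0.  -99.6] turn [-0.0001 -0.0001 -0.001 ] yaw now 12.54 pos [5.443e-01 2.715e-01 4.000e-04]
[-0.6425585   0.83873161  1.7358776 ] 22.24564281847629 58.84785532951355
```

Request:
jog_arm([
  [[0, 0, -3, 0, 0, 0, 0], [0, 0, -6, 0, 0, 0, 0], [0, 0, -12, 0, 0, 0, 0], [0, 0, -20, 0, 0, 0, 0], [0, 0, -25, 0, 0, 0, 0], [0, 0, -25, 0, 0, 0, 0], [0, 0, -25, 0, 0, 0, 0], [0, 0, -20, 0, 0, 0, 0], [0, 0, -14, 0, 0, 0, 0], [0, 0, 0, 0, 0, 0, 0]],
])

```text
time_s: 7.5
eef_pos: [0.5459, 0.2718, 0.1533]
eef_rot: [-0.0, 0.994, 0.109, 0.003]
wrist_force: [1.1, 1.0, -2.5]
opening: 0.255
grasp_force: 58.9
```

```bash
cat >> h.py <<'E'
def held(c,o):
    """points of the held gauge in the tool frame, sections along tool x"""
    P=cloud(c);p=Rq(o["eef_rot"]).inv().apply(P.reshape(-1,3)-o["eef_pos"])*1000
    p=p[(abs(p[:,1])<40)&(p[:,2]>-40)&(p[:,2]<30)&(p[:,0]>-140)&(p[:,0]<160)]
    for x in range(-130,150,10):
        w=p[abs(p[:,0]-x)<4]
        w=w[w[:,2]<np.nan_to_num(w[:,2].min() if len(w) else 0)+12] if len(w) else w
        if len(w)>5: print(x,len(w),"lat %.1f width %.1f top(tool z) %.1f"%((w[:,1].min()+w[:,1].max())/2,np.ptp(w[:,1]),np.percentile(w[:,2],3)))
E
python3 - <<'E'
from h import *
from bench import ctrl
ctrl.camera("wrist");c=ctrl.camera("wrist")
o=ctrl.get_obs();delta(o,[.5221,-.2792,.15],np.radians(19.1));print(o["wrist_force"],o["torque"],o["opening"]*85.4,o["grasp_force"])
held(c,o);cv2.imwrite("pics/held.png",c["frame"])
E
```

```text
shift mm [-1.409e+02  5.326e+02  1.000e-01] turn [ 0.      0.0002 -0.1146] yaw now 12.53 pos [0.544  0.2713 0.15  ]
[-0.22561988 -0.68378934 -3.41923433] [ 0.00292988  0.08249633 -0.05188765] 21.73177856642892 58.90359699726105
-50 11 lat 0.2 width 15.6 top(tool z) -16.8
-40 428 lat 0.2 width 15.6 top(tool z) -22.0
-30 264 lat 0.5 width 20.7 top(tool z) -25.0
-20 745 lat 0.0 width 23.5 top(tool z) -25.9
-10 137 lat -0.0 width 26.0 top(tool z) -39.1
0 264 lat 0.0 width 25.5 top(tool z) -39.5
10 1022 lat -0.1 width 49.3 top(tool z) -39.1
20 991 lat -0.2 width 23.8 top(tool z) -25.9
30 1025 lat -0.2 width 22.8 top(tool z) -25.2
40 758 lat -0.2 width 15.7 top(tool z) -22.3
50 790 lat -0.4 width 15.7 top(tool z) -22.1
60 866 lat -0.2 width 15.8 top(tool z) -22.1
70 917 lat -0.4 width 15.9 top(tool z) -22.3
80 1004 lat -0.6 width 15.7 top(tool z) -22.3
90 1283 lat -0.4 width 23.0 top(tool z) -27.9
100 3480 lat -0.6 width 45.5 top(tool z) -28.6
```

View pics/held.png

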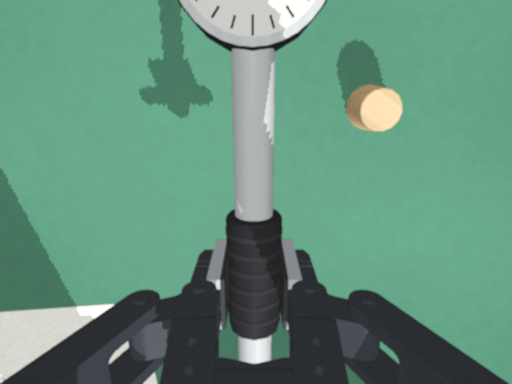

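The view shows the gauge held square: tube along column 253, sleeve centred between the pads, dial at the top, level. I'll carry it over the rack.

Request:
jog_arm([
  [[-5, 20, 0, 0, 0, 0, 0], [-10, 37, 0, 0, 0, 0, 0], [-10, 37, 0, 0, 0, 0, 0], [-10, 37, 0, 0, 0, 0, 0], [-10, 37, 0, 0, 0, 0, 0], [-10, 37, 0, 0, 0, 0, 0], [-10, 37, 0, 0, 0, 0, 0], [-10, 37, 0, 0, 0, 0, 0], [-10, 37, 0, 0, 0, 0, 0], [-10, 37, 0, 0, 0, 0, 0]],
])

```text
time_s: 8.6
eef_pos: [0.5269, -0.095, 0.1486]
eef_rot: [-0.001, 0.994, 0.109, -0.001]
wrist_force: [0.9, -0.2, -3.7]
opening: 0.26
grasp_force: 59.1
```

Request:
jog_arm([
  [[-10, 37, 0, 0, 0, 0, 0], [-10, 37, 0, 0, 0, 0, 0], [-10, 37, 0, 0, 0, 0, 0], [-10, 37, 0, 0, 0, 0, 0], [-6, 23, 0, 0, 0, 0, 0], [-4, 12, 0, 0, 0, 0, 0], [0, 0, 0, 0, 0, -0.04, 0], [0, 0, 0, 0, 0, -0.04, 0], [0, 0, 0, 0, 0, -0.034, 0], [0, 0, 0, 0, 0, 0, 0]],
])

```text
time_s: 9.6
eef_pos: [0.5186, -0.2821, 0.149]
eef_rot: [-0.001, 0.986, 0.166, -0.001]
wrist_force: [0.3, -0.0, -2.3]
opening: 0.26
grasp_force: 59.1
```

Run:
```python
from h import *
from bench import ctrl
ctrl.camera("wrist");ctrl.camera("wrist")
o=ctrl.get_obs();delta(o,[.5214,-.2793,.1],np.radians(19.05));print(o["time_s"],o["wrist_force"],o["opening"]*85.4)
```

```text
shift mm [ 3.5 -2.  49.5] turn [-0.0015  0.0007  0.    ] yaw now 19.05 pos [ 0.5188 -0.2824  0.1495]
9.7 [ 0.56813021 -1.02862178 -1.18384385] 22.184025842061402
```

Request:
jog_arm([
  [[2, -1, 5, 0, 0, 0, 0], [1.5, -1, 10, 0, 0, 0, 0], [0, 0, 12, 0, 0, 0, 0], [0, 0, 12, 0, 0, 0, 0], [0, 0, 10, 0, 0, 0, 0], [0, 0, 6, 0, 0, 0, 0], [0, 0, 0, 0, 0, 0, 0], [0, 0, 0, 0, 0, 0, 0], [0, 0, 0, 0, 0, 0, 0], [0, 0, 0, 0, 0, 0, 0]],
])

```text
time_s: 10.7
eef_pos: [0.5221, -0.2806, 0.096]
eef_rot: [0.0, 0.986, 0.166, 0.0]
wrist_force: [-0.7, -0.2, -3.0]
opening: 0.259
grasp_force: 59.1
```

Run:
```python
from h import *
from bench import ctrl
c=ctrl.camera("wrist");s=ctrl.camera("scene");t=ctrl.camera("top")
o=ctrl.get_obs();delta(o,[.5214,-.2793,.09],np.radians(19.05));print(o["time_s"],o["wrist_force"],o["torque"],o["opening"]*85.4)
held(c,o)
w=cv2.resize(c["frame"],(512,384));a=cv2.resize(s["frame"][100:240,110:230],(270,315));b=cv2.resize(t["frame"][110:290,310:440],(270,374)) 
cv2.imwrite("pics/over.png",np.hstack([w,np.vstack([b[:260],np.zeros((0,270,3),np.uint8),a[:124]])]))
P=cloud(c);p=Rq(o["eef_rot"]).inv().apply(P.reshape(-1,3)-o["eef_pos"]).reshape(P.shape)*1000
# clip finger tops near x=60 (tool frame), below the tube
z=P[...,2]
k=p[(z>.06)&(z<.085)&(abs(p[...,0]-60)<15)&(abs(p[...,1])<30)];print(len(k),k.min(0),k.max(0))
for sgn in(1,-1):
    q=k[k[:,1]*sgn>0];print(sgn,len(q),q.min(0).round(1) if len(q) else "",q.max(0).round(1) if len(q) else "")
for cc,n in((t,"top"),(s,"scene")):
    P=cloud(cc);p=Rq(o["eef_rot"]).inv().apply(P.reshape(-1,3)-o["eef_pos"])*1000;z=P.reshape(-1,3)[:,2]
    for x0 in(60,-60):
        k=p[(z>.068)&(z<.085)&(abs(p[:,0]-x0)<15)&(abs(p[:,1])<30)];print(n,x0,len(k),k.min(0).round(1) if len(k) else "",k.max(0).round(1) if len(k) else "")
    g=p[(z>.09)&(z<.14)&(abs(p[:,0]-60)<25)&(abs(p[:,1])<30)];print(n,"tube",len(g),g.min(0).round(1),g.max(0).round(1))
```

```text
shift mm [-0.2 -1.3  5.7] turn [ 0.0007 -0.0004  0.0004] yaw now 19.07 pos [ 0.522  -0.2804  0.0957]
10.85 [ 0.56468053  0.78627128 -2.9871957 ] [-0.02017964  0.04495288 -0.03762326] 21.8335400804544
-70 51 lat -2.1 width 32.3 top(tool z) 20.4
-60 65 lat -1.9 width 32.9 top(tool z) 20.5
-50 19 lat 0.6 width 15.8 top(tool z) -17.1
-40 440 lat 0.5 width 15.5 top(tool z) -21.0
-30 273 lat 0.2 width 22.9 top(tool z) -24.3
-20 756 lat 0.3 width 23.5 top(tool z) -24.9
-10 161 lat 0.3 width 26.0 top(tool z) -38.3
0 260 lat 0.3 width 25.5 top(tool z) -38.6
10 952 lat 0.9 width 55.1 top(tool z) -39.5
20 985 lat 0.1 width 23.8 top(tool z) -24.7
30 993 lat 0.3 width 22.2 top(tool z) -23.6
40 753 lat 0.1 width 15.6 top(tool z) -21.0
50 794 lat -0.1 width 15.7 top(tool z) -20.9
60 868 lat 0.1 width 15.8 top(tool z) -21.0
70 934 lat -0.1 width 15.8 top(tool z) -20.9
80 1004 lat -0.0 width 15.9 top(tool z) -21.0
90 1410 lat -0.3 width 25.5 top(tool z) -26.6
100 3611 lat -0.3 width 46.6 top(tool z) -27.3
857 [ 51.62979411 -18.82730769  19.37693677] [67.85664173 14.35295082 32.90583443]
1 283 [51.6 10.3 19.4] [67.9 14.4 25.4]
-1 574 [ 51.7 -18.8  19.8] [ 67.7 -10.6  32.9]
top 60 23 [ 52.5 -17.9  18.6] [67.5  8.7 27.7]
top -60 0  
top tube 199 [ 35.3  -7.6 -24.1] [84.9  7.9 -8.3]
scene 60 13 [ 52.  -19.2  18.8] [68.8  6.8 27.3]
scene -60 10 [-65.5 -19.4  18.7] [-51.2 -11.8  25.2]
scene tube 106 [ 35.8  -9.3 -24.2] [ 84.8   6.3 -12.8]
```

View pics/over.png

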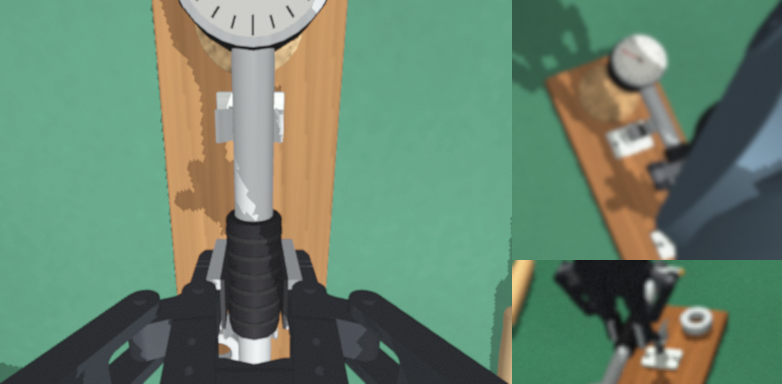

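The wrist view shows the dial clip at columns 217–284, with the tube slightly right of its middle (column 253). Relative to the tube, the clips' centre is about -2 mm in tool y. I'll correct that and descend to just above contact.

Request:
jog_arm([
  [[0, -1, 2, 0, 0, 0, 0], [0, -1, 4, 0, 0, 0, 0], [0, 0, 6, 0, 0, 0, 0], [0, 0, 6, 0, 0, 0, 0], [0, 0, 6, 0, 0, 0, 0], [0, 0, 4, 0, 0, 0, 0], [0, 0, 3, 0, 0, 0, 0], [0, 0, 2, 0, 0, 0, 0], [0, 0, 0, 0, 0, 0, 0], [0, 0, 0, 0, 0, 0, 0]],
])

```text
time_s: 11.85
eef_pos: [0.5212, -0.2785, 0.0625]
eef_rot: [0.0, 0.986, 0.166, 0.0]
wrist_force: [-0.7, 0.1, -2.8]
opening: 0.256
grasp_force: 59.1
```

Run:
```python
from h import *
from bench import ctrl
c=ctrl.camera("wrist")
o=ctrl.get_obs();delta(o,[.5214,-.2793,.059],np.radians(19.05));print(o["wrist_force"],o["torque"])
P=cloud(c);p=Rq(o["eef_rot"]).inv().apply(P.reshape(-1,3)-o["eef_pos"]).reshape(P.shape)*1000
z=P[...,2];k=p[(p[...,2]>-19)&(p[...,2]<12)&(abs(p[...,0]-60)<12)&(abs(p[...,1])<30)];print(len(k),k.min(0),k.max(0))
```

```text
shift mm [-0.1  0.8  3.5] turn [ 0.0004 -0.0003  0.0003] yaw now 19.07 pos [ 0.5213 -0.2785  0.0625]
[-0.71077619 -0.01924547 -2.70334249] [-0.02949461  0.03488749 -0.05009722]
3224 [ 48.00852202 -16.78295937 -18.9993789 ] [71.98316769 16.48080062 11.12690005]
```

Now centred (-16.8 to +16.5 mm). The baseline force is -2.75 N. Pressing.

Request:
jog_arm([
  [[0, 0, 1, 0, 0, 0, 0], [0, 0, 1, 0, 0, 0, 0], [0, 0, 1, 0, 0, 0, 0], [0, 0, 1, 0, 0, 0, 0], [0, 0, 1, 0, 0, 0, 0], [0, 0, 1, 0, 0, 0, 0], [0, 0, 1, 0, 0, 0, 0], [0, 0, 1, 0, 0, 0, 0], [0, 0, 1, 0, 0, 0, 0], [0, 0, 0, 0, 0, 0, 0]],
])

```text
time_s: 12.9
eef_pos: [0.5212, -0.2785, 0.0536]
eef_rot: [0.0, 0.986, 0.166, 0.0]
wrist_force: [-1.6, 1.0, 2.5]
opening: 0.26
grasp_force: 59.4
```

Request:
jog_arm([
  [[0, 0, 1, 0, 0, 0, 0], [0, 0, 1, 0, 0, 0, 0], [0, 0, 1, 0, 0, 0, 0], [0, 0, 1, 0, 0, 0, 0], [0, 0, 1, 0, 0, 0, 0], [0, 0, 0, 0, 0, 0, 0], [0, 0, 0, 0, 0, 0, 0], [0, 0, 0, 0, 0, 0, 0], [0, 0, 0, 0, 0, 0, 0], [0, 0, 0, 0, 0, 0, 0]],
])

```text
time_s: 13.9
eef_pos: [0.5213, -0.2785, 0.049]
eef_rot: [0.0, 0.986, 0.166, 0.0]
wrist_force: [-4.3, 1.4, 8.2]
opening: 0.257
grasp_force: 60.0
```

Run:
```python
from h import *
from bench import ctrl
o=ctrl.get_obs();print(o["eef_pos"],o["wrist_force"],o["torque"])
```

```text
[ 0.5212782  -0.27853953  0.04897573] [-4.27691489  1.35709616  8.17520475] [ 0.32595977  0.53735991 -0.05549032]
```

Run:
```python
from h import *
from bench import ctrl
c=ctrl.camera("wrist");o=ctrl.get_obs();print(o["wrist_force"],o["torque"]);held(c,o)
P=cloud(c);p=Rq(o["eef_rot"]).inv().apply(P.reshape(-1,3)-o["eef_pos"]).reshape(P.shape)*1000
k=p[(p[...,2]>-25)&(p[...,2]<12)&(abs(p[...,0]-60)<10)&(abs(p[...,1])<30)&(abs(p[...,1])>9.5)];
for s in(1,-1):
    q=k[k[:,1]*s>0];print(s,len(q),q.min(0).round(1),q.max(0).round(1))
cv2.imwrite("pics/press.png",c["frame"])
```

```text
[-3.13476797  1.50722982  7.92413036] [ 0.34863512  0.53624956 -0.07277856]
-60 16 lat 0.0 width 23.0 top(tool z) -3.1
-50 88 lat 0.0 width 20.8 top(tool z) -16.2
-40 441 lat 0.3 width 15.5 top(tool z) -20.8
-30 280 lat -0.0 width 23.0 top(tool z) -24.1
-20 750 lat 0.1 width 23.5 top(tool z) -24.7
-10 150 lat 0.1 width 25.9 top(tool z) -38.4
0 274 lat 0.1 width 25.5 top(tool z) -39.4
10 950 lat 1.1 width 51.2 top(tool z) -39.6
20 990 lat -0.2 width 23.7 top(tool z) -24.7
30 989 lat -0.2 width 22.7 top(tool z) -23.3
40 758 lat -0.2 width 15.7 top(tool z) -20.7
50 1038 lat -0.1 width 32.5 top(tool z) -20.7
60 1796 lat -0.2 width 33.0 top(tool z) -20.5
70 1175 lat -0.2 width 33.0 top(tool z) -20.7
80 1003 lat -0.1 width 15.7 top(tool z) -20.6
90 1426 lat -0.2 width 26.4 top(tool z) -26.4
100 3632 lat -0.2 width 46.3 top(tool z) -27.1
1 826 [ 51.7   9.5 -19.8] [68.  16.5 10.9]
-1 860 [ 51.7 -16.7 -19.4] [67.9 -9.5 11.4]
```

View pics/press.png

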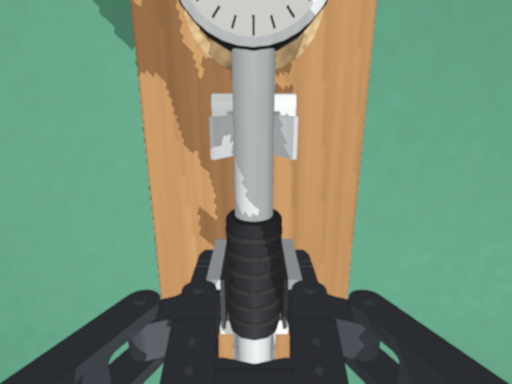

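Tube and clip are centred (clip columns 210–298, tube at 253) and level. Clip_dial has sunk about 7.5 mm. Carrying on in small steps.

Request:
jog_arm([
  [[0, 0, 0.5, 0, 0, 0, 0], [0, 0, 0.5, 0, 0, 0, 0], [0, 0, 0.5, 0, 0, 0, 0], [0, 0, 0.5, 0, 0, 0, 0], [0, 0, 0.5, 0, 0, 0, 0], [0, 0, 0.5, 0, 0, 0, 0], [0, 0, 0, 0, 0, 0, 0], [0, 0, 0, 0, 0, 0, 0], [0, 0, 0, 0, 0, 0, 0], [0, 0, 0, 0, 0, 0, 0]],
])

```text
time_s: 14.95
eef_pos: [0.5214, -0.2786, 0.0464]
eef_rot: [0.0, 0.986, 0.166, 0.0]
wrist_force: [-4.1, 3.1, 10.6]
opening: 0.258
grasp_force: 60.4
```

Request:
jog_arm([
  [[0, 0, 0.5, 0, 0, 0, 0], [0, 0, 0.5, 0, 0, 0, 0], [0, 0, 0.5, 0, 0, 0, 0], [0, 0, 0.5, 0, 0, 0, 0], [0, 0, 0, 0, 0, 0, 0], [0, 0, 0, 0, 0, 0, 0], [0, 0, 0, 0, 0, 0, 0], [0, 0, 0, 0, 0, 0, 0], [0, 0, 0, 0, 0, 0, 0], [0, 0, 0, 0, 0, 0, 0]],
])

```text
time_s: 15.95
eef_pos: [0.5215, -0.2786, 0.0447]
eef_rot: [0.0, 0.986, 0.166, 0.0]
wrist_force: [-4.7, 3.7, 13.0]
opening: 0.259
grasp_force: 60.7
```

Request:
jog_arm([
  [[0, 0, 0.5, 0, 0, 0, 0], [0, 0, 0.5, 0, 0, 0, 0], [0, 0, 0.5, 0, 0, 0, 0], [0, 0, 0, 0, 0, 0, 0], [0, 0, 0, 0, 0, 0, 0], [0, 0, 0, 0, 0, 0, 0], [0, 0, 0, 0, 0, 0, 0], [0, 0, 0, 0, 0, 0, 0], [0, 0, 0, 0, 0, 0, 0], [0, 0, 0, 0, 0, 0, 0]],
])

```text
time_s: 16.95
eef_pos: [0.5216, -0.2787, 0.0435]
eef_rot: [0.0, 0.986, 0.166, 0.0]
wrist_force: [-5.5, 3.1, 14.6]
opening: 0.254
grasp_force: 60.9
```

Request:
jog_arm([
  [[0, 0, 0.5, 0, 0, 0, 0], [0, 0, 0.5, 0, 0, 0, 0], [0, 0, 0.5, 0, 0, 0, 0], [0, 0, 0, 0, 0, 0, 0], [0, 0, 0, 0, 0, 0, 0], [0, 0, 0, 0, 0, 0, 0], [0, 0, 0, 0, 0, 0, 0], [0, 0, 0, 0, 0, 0, 0], [0, 0, 0, 0, 0, 0, 0], [0, 0, 0, 0, 0, 0, 0]],
])

```text
time_s: 17.95
eef_pos: [0.5217, -0.2787, 0.0422]
eef_rot: [0.001, 0.986, 0.166, 0.0]
wrist_force: [-5.5, 4.3, 16.0]
opening: 0.26
grasp_force: 61.0
```

```bash
cat >> h.py <<'E'
def chk(c,o):
    print(o["eef_pos"].round(4),o["wrist_force"].round(2),o["torque"].round(2))
    P=cloud(c);p=Rq(o["eef_rot"]).inv().apply(P.reshape(-1,3)-o["eef_pos"]).reshape(-1,3)*1000
    for x in(40,80):
        w=p[(abs(p[:,0]-x)<4)&(abs(p[:,1])<20)&(p[:,2]<-5)];print("tube",x,"lat %.1f top %.1f"%((w[:,1].min()+w[:,1].max())/2,np.percentile(w[:,2],3)))
    for x in(60,-60):
      for s in(1,-1):
        q=p[(p[:,2]>-25)&(p[:,2]<3)&(abs(p[:,0]-x)<10)&(p[:,1]*s>9)&(p[:,1]*s<30)]
        if len(q)>3: print("clip",x,s,len(q),"top world z %.1f"%(o["eef_pos"][2]*1000-np.percentile(q[:,2],2)),"outer",(q[:,1]*s).max().round(1))
E
python3 - <<'E'
from h import *
from bench import ctrl
c=ctrl.camera("wrist");o=ctrl.get_obs();chk(c,o)
E
```

```text
[ 0.5217 -0.2787  0.0422] [-5.94  3.8  15.17] [ 0.64  0.89 -0.07]
tube 40 lat -0.1 top -20.7
tube 80 lat -0.1 top -20.8
clip 60 1 929 top world z 60.9 outer 16.9
clip 60 -1 949 top world z 61.0 outer 17.0
clip -60 1 71 top world z 52.2 outer 11.0
clip -60 -1 80 top world z 51.4 outer 11.3
```

The sideways force is building (along about -4 N, lateral about +6 N). I'll relieve it with a small sideways correction and see.

Request:
jog_arm([
  [[-0.2, -0.3, 0, 0, 0, 0, 0], [-0.2, -0.3, 0, 0, 0, 0, 0], [0, 0, 0, 0, 0, 0, 0], [0, 0, 0, 0, 0, 0, 0], [0, 0, 0, 0, 0, 0, 0], [0, 0, 0, 0, 0, 0, 0], [0, 0, 0, 0, 0, 0, 0], [0, 0, 0, 0, 0, 0, 0], [0, 0, 0, 0, 0, 0, 0], [0, 0, 0, 0, 0, 0, 0]],
])

```text
time_s: 19.0
eef_pos: [0.5217, -0.2787, 0.0425]
eef_rot: [0.001, 0.986, 0.166, 0.001]
wrist_force: [-3.0, 3.2, 15.0]
opening: 0.257
grasp_force: 61.0
```

Run:
```python
from h import *
from bench import ctrl
c=ctrl.camera("wrist");o=ctrl.get_obs();chk(c,o)
```

```text
[ 0.5217 -0.2787  0.0425] [-3.92  3.3  15.61] [ 0.47  0.69 -0.04]
tube 40 lat -0.2 top -20.7
tube 80 lat -0.1 top -20.7
clip 60 1 930 top world z 61.0 outer 17.0
clip 60 -1 946 top world z 61.2 outer 17.0
clip -60 1 70 top world z 52.1 outer 11.0
clip -60 -1 81 top world z 52.1 outer 11.4
```

Request:
jog_arm([
  [[-0.2, -0.3, 0, 0, 0, 0, 0], [-0.2, -0.2, 0, 0, 0, 0, 0], [0, 0, 0.5, 0, 0, 0, 0], [0, 0, 0.5, 0, 0, 0, 0], [0, 0, 0.5, 0, 0, 0, 0], [0, 0, 0, 0, 0, 0, 0], [0, 0, 0, 0, 0, 0, 0], [0, 0, 0, 0, 0, 0, 0], [0, 0, 0, 0, 0, 0, 0], [0, 0, 0, 0, 0, 0, 0]],
])

```text
time_s: 20.05
eef_pos: [0.5217, -0.2787, 0.0414]
eef_rot: [0.001, 0.986, 0.166, 0.001]
wrist_force: [-2.6, 2.7, 16.7]
opening: 0.26
grasp_force: 61.0
```

Run:
```python
from h import *
from bench import ctrl
c=ctrl.camera("wrist");o=ctrl.get_obs();chk(c,o)
```

```text
[ 0.5217 -0.2787  0.0414] [-3.    3.06 16.59] [ 0.48  0.55 -0.06]
tube 40 lat -0.1 top -20.7
tube 80 lat -0.1 top -20.7
clip 60 1 937 top world z 59.9 outer 17.0
clip 60 -1 941 top world z 60.3 outer 17.0
clip -60 1 72 top world z 51.4 outer 11.0
clip -60 -1 80 top world z 50.9 outer 11.3
```

Request:
jog_arm([
  [[0, -0.2, 0.5, 0, 0, 0, 0], [0, 0, 0.5, 0, 0, 0, 0], [0, 0, 0.5, 0, 0, 0, 0], [0, 0, 0, 0, 0, 0, 0], [0, 0, 0, 0, 0, 0, 0], [0, 0, 0, 0, 0, 0, 0], [0, 0, 0, 0, 0, 0, 0], [0, 0, 0, 0, 0, 0, 0], [0, 0, 0, 0, 0, 0, 0], [0, 0, 0, 0, 0, 0, 0]],
])

```text
time_s: 21.1
eef_pos: [0.5217, -0.2787, 0.0402]
eef_rot: [0.002, 0.986, 0.166, 0.002]
wrist_force: [-2.9, 3.3, 16.9]
opening: 0.261
grasp_force: 61.2
```

Run:
```python
from h import *
from bench import ctrl
c=ctrl.camera("wrist");o=ctrl.get_obs();chk(c,o)
```

```text
[ 0.5217 -0.2787  0.0402] [-3.56  2.33 18.17] [ 0.47  0.63 -0.06]
tube 40 lat -0.2 top -20.6
tube 80 lat -0.1 top -20.5
clip 60 1 937 top world z 58.8 outer 16.9
clip 60 -1 957 top world z 59.0 outer 17.0
clip -60 1 70 top world z 49.7 outer 11.0
clip -60 -1 80 top world z 49.7 outer 11.3
```

Request:
jog_arm([
  [[0, 0, 0.5, 0, 0, 0, 0], [0, 0, 0.5, 0, 0, 0, 0], [0, 0, 0.5, 0, 0, 0, 0], [0, 0, 0, 0, 0, 0, 0], [0, 0, 0, 0, 0, 0, 0], [0, 0, 0, 0, 0, 0, 0], [0, 0, 0, 0, 0, 0, 0], [0, 0, 0, 0, 0, 0, 0], [0, 0, 0, 0, 0, 0, 0], [0, 0, 0, 0, 0, 0, 0]],
])

```text
time_s: 22.15
eef_pos: [0.5218, -0.2788, 0.0389]
eef_rot: [0.002, 0.986, 0.166, 0.002]
wrist_force: [-3.8, 4.0, 19.4]
opening: 0.259
grasp_force: 61.4
```

Run:
```python
from h import *
from bench import ctrl
c=ctrl.camera("wrist");o=ctrl.get_obs();chk(c,o)
```

```text
[ 0.5218 -0.2787  0.0389] [-4.05  3.1  19.26] [ 0.54  0.78 -0.07]
tube 40 lat -0.1 top -20.7
tube 80 lat -0.1 top -20.6
clip 60 1 961 top world z 57.6 outer 17.2
clip 60 -1 963 top world z 57.9 outer 17.3
clip -60 1 72 top world z 48.8 outer 11.3
clip -60 -1 81 top world z 48.6 outer 11.4
```

Request:
jog_arm([
  [[0, 0, 0.5, 0, 0, 0, 0], [0, 0, 0.5, 0, 0, 0, 0], [0, 0, 0.3, 0, 0, 0, 0], [0, 0, 0, 0, 0, 0, 0], [0, 0, 0, 0, 0, 0, 0], [0, 0, 0, 0, 0, 0, 0], [0, 0, 0, 0, 0, 0, 0], [0, 0, 0, 0, 0, 0, 0], [0, 0, 0, 0, 0, 0, 0], [0, 0, 0, 0, 0, 0, 0]],
])

```text
time_s: 23.2
eef_pos: [0.522, -0.2785, 0.0366]
eef_rot: [0.002, 0.986, 0.166, 0.002]
wrist_force: [-0.2, 1.5, 11.6]
opening: 0.259
grasp_force: 61.5
```

Run:
```python
from h import *
from bench import ctrl
c=ctrl.camera("wrist");o=ctrl.get_obs();chk(c,o);s=ctrl.camera("scene");cv2.imwrite("pics/p2.png",np.hstack([cv2.resize(s["frame"][100:220,110:230],(384,384)),c["frame"][:,64:464]]))
```

```text
[ 0.522  -0.2785  0.0366] [ 0.74  2.42 11.25] [ 0.19 -0.1  -0.1 ]
tube 40 lat -0.1 top -20.8
tube 80 lat -0.0 top -20.6
clip 60 1 573 top world z 61.5 outer 16.6
clip 60 -1 606 top world z 61.5 outer 14.4
clip -60 1 75 top world z 46.1 outer 11.6
clip -60 -1 94 top world z 46.2 outer 12.0
```

View pics/p2.png

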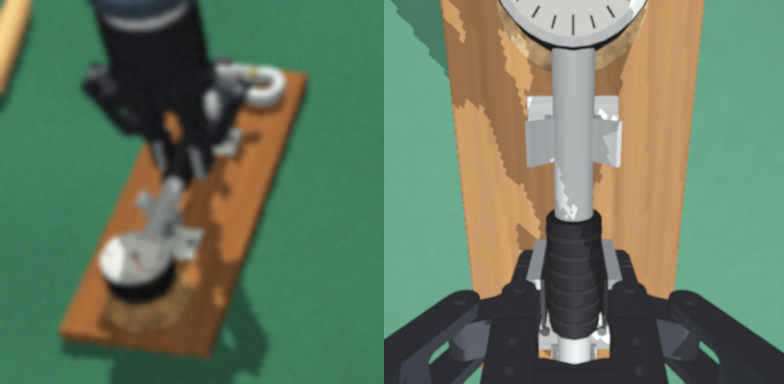

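The dial clip has snapped: its fingers now stand above the tube and the push fell about 8 N. Next is the head clip.

```bash
cat >> h.py <<'E'
def clips(ctrl):
    o=ctrl.get_obs()
    for n in("wrist","scene","top"):
        P=cloud(ctrl.camera(n)).reshape(-1,3);p=Rq(o["eef_rot"]).inv().apply(P-o["eef_pos"])*1000
        for x in(60,-60):
            q=P[(abs(p[:,0]-x)<9)&(abs(p[:,1])>9)&(abs(p[:,1])<20)&(p[:,2]>-45)];z=np.sort(q[q[:,2]>.03][:,2]*1000)
            print(n,x,len(z),"highest",z[-6:].round(1))
E
python3 - <<'E'
from h import *
from bench import ctrl
clips(ctrl)
E
```

```text
wrist 60 2141 highest [65.2 65.2 65.4 65.4 65.4 65.4]
wrist -60 168 highest [45.4 45.7 45.7 45.8 45.8 46. ]
scene 60 52 highest [64.4 64.7 64.8 65.4 66.6 66.9]
scene -60 10 highest [52.3 53.2 56.8 61.  63.8 64.1]
top 60 71 highest [64.9 65.  65.2 65.6 65.6 66.7]
top -60 0 highest []
```

Request:
jog_arm([
  [[0, 0, 0.5, 0, 0, 0, 0], [0, 0, 0.5, 0, 0, 0, 0], [0, 0, 0.5, 0, 0, 0, 0], [0, 0, 0, 0, 0, 0, 0], [0, 0, 0, 0, 0, 0, 0], [0, 0, 0, 0, 0, 0, 0], [0, 0, 0, 0, 0, 0, 0], [0, 0, 0, 0, 0, 0, 0], [0, 0, 0, 0, 0, 0, 0], [0, 0, 0, 0, 0, 0, 0]],
])

```text
time_s: 24.45
eef_pos: [0.522, -0.2786, 0.0353]
eef_rot: [0.002, 0.986, 0.166, 0.002]
wrist_force: [-0.8, 2.0, 11.8]
opening: 0.258
grasp_force: 61.6
```

Run:
```python
from h import *
from bench import ctrl
clips(ctrl);o=ctrl.get_obs();print(o["eef_pos"].round(4),o["wrist_force"],o["torque"])
```

```text
wrist 60 2144 highest [63.9 63.9 63.9 64.  64.2 64.3]
wrist -60 166 highest [44.5 44.6 44.7 44.8 45.1 45.2]
scene 60 51 highest [64.1 64.1 64.5 64.9 65.  65.7]
scene -60 10 highest [51.3 56.1 57.4 58.4 61.3 63.4]
top 60 75 highest [63.  63.1 63.2 63.8 63.9 64.2]
top -60 0 highest []
[ 0.5221 -0.2786  0.0353] [-0.29004161  2.1306046  12.75898487] [ 0.364142    0.03872822 -0.04298069]
```

Force 15.3 N at 12 mm sink matches both clips snapped. I'll ease up to unload the posts before letting go.

Request:
jog_arm([
  [[0, 0, -1, 0, 0, 0, 0], [0, 0, -1, 0, 0, 0, 0], [0, 0, -1, 0, 0, 0, 0], [0, 0, -1, 0, 0, 0, 0], [0, 0, -1, 0, 0, 0, 0], [0, 0, -1, 0, 0, 0, 0], [0, 0, -1, 0, 0, 0, 0], [0, 0, -1, 0, 0, 0, 0], [0, 0, -1, 0, 0, 0, 0], [0, 0, 0, 0, 0, 0, 0]],
])

```text
time_s: 25.6
eef_pos: [0.5218, -0.2784, 0.043]
eef_rot: [0.001, 0.986, 0.166, 0.002]
wrist_force: [6.5, 0.0, 2.9]
opening: 0.263
grasp_force: 60.9
```

Run:
```python
from h import *
from bench import ctrl
clips(ctrl);o=ctrl.get_obs();print(o["eef_pos"].round(4),o["wrist_force"],o["torque"])
```

```text
wrist 60 2118 highest [71.7 71.8 71.8 71.8 72.1 72.3]
wrist -60 173 highest [52.4 52.5 52.6 52.7 52.9 53.7]
scene 60 54 highest [71.  71.2 71.4 72.7 72.9 73.8]
scene -60 11 highest [60.  61.2 64.5 65.7 69.8 70.6]
top 60 74 highest [71.  71.3 71.5 71.6 71.7 72.5]
top -60 0 highest []
[ 0.5217 -0.2784  0.0429] [ 6.10295997 -0.22866245  2.9615383 ] [-0.17948802 -0.87987015 -0.0481268 ]
```

Request:
jog_arm([
  [[0.3, 0.3, -0.5, 0, 0, 0, 0], [0.3, 0.3, -0.5, 0, 0, 0, 0], [0.3, 0, -0.5, 0, 0, 0, 0], [0.3, 0, -0.5, 0, 0, 0, 0], [0, 0, 0, 0, 0, 0, 0], [0, 0, 0, 0, 0, 0, 0], [0, 0, 0, 0, 0, 0, 0], [0, 0, 0, 0, 0, 0, 0], [0, 0, 0, 0, 0, 0, 0], [0, 0, 0, 0, 0, 0, 0]],
])

```text
time_s: 26.75
eef_pos: [0.5217, -0.2783, 0.0442]
eef_rot: [0.001, 0.986, 0.166, 0.0]
wrist_force: [4.7, -2.9, 1.6]
opening: 0.256
grasp_force: 60.7
```

Request:
jog_arm([
  [[0, 0, 0, 0, 0, 0, 22], [0, 0, 0, 0, 0, 0, 24], [0, 0, 0, 0, 0, 0, 26], [0, 0, 0, 0, 0, 0, 30], [0, 0, 0, 0, 0, 0, 40], [0, 0, 0, 0, 0, 0, 50], [0, 0, 0, 0, 0, 0, 60], [0, 0, 0, 0, 0, 0, 60], [0, 0, 0, 0, 0, 0, 60], [0, 0, 0, 0, 0, 0, 60]],
])

```text
time_s: 27.75
eef_pos: [0.5212, -0.2776, 0.044]
eef_rot: [-0.0, 0.986, 0.166, -0.0]
wrist_force: [0.4, 0.3, -0.3]
opening: 0.703
grasp_force: 0.0
```

Request:
jog_arm([
  [[0, 0, -5, 0, 0, 0, 60], [0, 0, -10, 0, 0, 0, 60], [0, 0, -20, 0, 0, 0, 60], [0, 0, -30, 0, 0, 0, 60], [0, 0, -30, 0, 0, 0, 60], [0, 0, -30, 0, 0, 0, 60], [-15, 0, -30, 0, 0, 0, 60], [-30, 0, -20, 0, 0, 0, 60], [-15, 0, 0, 0, 0, 0, 60], [0, 0, 0, 0, 0, 0, 60]],
])

```text
time_s: 28.75
eef_pos: [0.4634, -0.2979, 0.2199]
eef_rot: [0.001, 0.986, 0.165, 0.0]
wrist_force: [0.0, 0.0, -0.5]
opening: 0.706
grasp_force: 0.0
```

Run:
```python
from h import *
from bench import ctrl
ctrl.camera("wrist");c=ctrl.camera("wrist");cv2.imwrite("pics/end.png",c["frame"]);o=ctrl.get_obs();print(o["time_s"],o["eef_pos"],o["wrist_force"])
P=cloud(c).reshape(-1,3);e=np.array([.945,.3274]);f=np.array([-.3274,.945]);r=P[:,:2]-[.5214,-.2785];s=r@e*1000;a=r@f*1000;z=P[:,2]*1000
for x in(-80,-60,-40,-20,0,20,40,60,80):
    w=(abs(s-x)<4)&(abs(a)<7)&(z>35);k=(abs(s-x)<8)&(abs(a)<22)&(abs(a)>9)&(z>35);print(x,"tube top",np.percentile(z[w],98).round(1) if w.sum()>3 else None,"side",np.percentile(z[k],99).round(1) if k.sum()>5 else None)
d=(abs(s-118)<30)&(abs(a)<32)&(z>40);print("dial",s[d].min(),s[d].max(),a[d].min(),a[d].max(),np.median(z[d]))
```

```text
28.85 [ 0.46429781 -0.29687901  0.21838129] [ 0.48243994 -0.00979743 -0.3060472 ]
-80 tube top 66.5 side None
-60 tube top 66.3 side 73.6
-40 tube top 66.4 side 305.8
-20 tube top 70.3 side 66.1
0 tube top 70.3 side 66.4
20 tube top 70.6 side 66.0
40 tube top 66.3 side None
60 tube top 66.2 side 73.5
80 tube top 66.0 side NoneTraceback (most recent call last):
  File "<stdin>", line 7, in <module>
    return umr_minimum(a, axis, None, out, keepdims, initial, where)
ValueError: zero-size array to reduction operation minimum which has no identity
```

View pics/end.png

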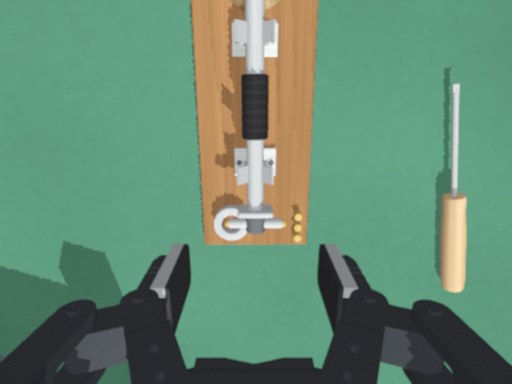

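The gauge sits level in both clips, clip tips equal at 73.5 mm, ring untouched at (230,223). I'll check the position along the rack numerically before handing in.

Run:
```python
from h import *
from bench import ctrl
e=np.array([.945,.3274]);f=np.array([-.3274,.945])
for n in("wrist","top","scene"):
    P=cloud(ctrl.camera(n)).reshape(-1,3);r=P[:,:2]-[.5214,-.2785];s=r@e*1000;a=r@f*1000;z=P[:,2]*1000
    w=(abs(a)<9)&(z>68.3)&(z<80)&(abs(s)<45);print(n,"sleeve",np.percentile(s[w],[1,99]).round(1))
    for x in(60,-60):
        k=(abs(s-x)<20)&(abs(a)<22)&(abs(a)>10)&(z>50)&(z<85)
        if k.sum()>5:print("clip",np.percentile(s[k],[1,99]).round(1),a[k].min().round(1),a[k].max().round(1),z[k].max().round(1))
    d=(abs(s-118)<35)&(abs(a)<35)&(z>62)&(z<85)
    if d.sum()>20:print("dial",np.percentile(s[d],[1,99]).round(1),np.percentile(a[d],[1,99]).round(1),np.median(z[d]).round(1))
```

```text
wrist sleeve [-27.5  25.7]
clip [51.5 67.2] -15.9 17.0 74.4
clip [-68.5 -52.4] -16.3 16.6 74.3
top sleeve [-26.2  37.4]
clip [52.4 68. ] -17.1 14.8 74.5
clip [-67.1 -52. ] -18.0 15.5 74.2
dial [ 84.9 142.7] [-25.4  25.3] 71.3
scene sleeve [-31.4  28.3]
clip [52.  69.4] -15.4 17.8 75.7
clip [-69.5 -50.2] -17.4 17.0 75.2
dial [ 85.5 144.7] [-22.2  27.7] 72.3
```

```bash
python3 -c "
from bench import ctrl
print(ctrl.hand_in())"
```

```text
the job is handed in; nothing more can be done
None
```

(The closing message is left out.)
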